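# Return stray hardware to its parts drawers

### The arm

A 6-joint arm with a two-finger parallel gripper is mounted at the origin on the work surface. World frame = base frame: x ahead of the robot, y to its left, z up, the work surface at z = 0. Lengths are in mm, angles in rad, forces in N, time in s.
With the tool pointing down it reaches from about 425 to 950 mm from the base axis. Payload 3.5 kg.
Tool frame: the origin (TCP) lies at the very end of the fingers, on their centre line; the grasp point (between the pads) lies 19 mm behind it (arm.grip_depth is the z of the grasp point in the tool frame, in mm); z points along the fingers, y is the line along which they close (so a half turn about z gives the same grasp; the last joint's range is limited). The gripper opens to 85 mm and grips with 20 to 120 N. Pads are 22 mm wide; open, the fingers measure 114 mm over their backs; the gripper's body (76 mm by 85 mm) begins 54 mm behind the grasp point. The pads swing forward as they close: fully open they stand 13 mm farther back than shut.
Start: joints at [1.081, 0.286, 1.577, -0, 1.279, -0.15], TCP at [224.94, 636.403, 231.325] pointing down, gripper open.
Joint ranges: [-2.77, 2.77], [-0.9, 2.22], [0.21, 2.48], [-1.53, 4.67], [0.24, 2.81], [-2.84, 2.84]. Speed limits (rad/s): [2.79, 2.79, 3.14, 3.14, 3.14, 3.14].

### API

Orientations are given as a rotation vector (axis times angle).
In Python, from workcell import arm gives the robot as it stands.
- The arm moves only by the tool apply_moves, never from a script. Its argument "series" is a list of rows, each a list of 5 numbers: the shift along the tool's x, y, z in normalised numbers (1 is 1000 mm), then the turn about the tool's z in fractions of the full range, 1 being 2 rad, then the opening, from 0 (shut) to 1 (fully open). A call has exactly 5 rows; each row is the pose to reach, as a shift and turn from the pose commanded when the call began, along the tool's axes at that moment; what a row does not reach only later rows make up. A row lasts 1/8 s, in which the tool goes at most 62.5 mm and 10.7 degrees, less where a joint would pass 70% of its speed; a pose out of reach is approached as far as the arm can. No shift or turn number may pass 1 either way. A call with a gripper value outside its range is refused whole. The fingers move at their own pace and stop on an object; "newtons" is the grip in N (left out, the last holds). Time passes only in rows, so rows that repeat a pose let the fingers close, or fill a call up. It gives the time, the measured TCP pose, the force, the opening and the grip force at its end, in the units of the state.
- arm.get_state(): the state, without advancing time (a new reading comes with each control period).
- arm.grab_frame(name): name is "scene" or "side" or "wrist"; returns a dict with "img" (480x640x3 uint8, red, green, blue), "intrinsics" (3x3 intrinsics, pixels), "view" (4x4, takes a point from world to camera coordinates). Camera axes: x right, y down, z forward; pixel columns grow to the right and rows downward; lengths in mm; the calibration is good to about 2 mm. A picture is of the moment at which its call begins. There is no depth.
- arm.sign_off(): hands the job in; it is judged then, once.
The state is a dict: "t": time; "joints": joint angles; "qd": joint speeds; "effort": joint torques, N m; "eef_pos": TCP position; "ee_rot": TCP orientation; "contact_force": force on the tool from outside, world axes, zero at the start; "ft_torque": the same for the moment, N m; "grip_width": finger opening in mm; "gripper_force": force on a finger pad.
Only numpy, scipy, OpenCV 4.12 (cv2) and the standard library are available. Lean on these libraries where they do the work, as an engineer would, in place of code of your own. Each camera call takes 0.05 s, during which the arm holds its last target. There are 200 camera calls.

### The job

Put the four stray bits of hardware on the bench - the big bearing, the small bearing, the long hexagonal coupling nut and the brass cable gland - back into the parts drawers, each into the drawer that already holds others just like it. Lower each piece in below the drawer's rim before letting go rather than dropping it from above, and leave the toothed pulley and the solder reel where they are.

Things in the scene. Friction and masses are not known exactly. Their poses are not given: they have to be found in the camera images.
- big_bearing: The larger of two loose sealed ball bearings: steel ring with dark seals, outside diameter 52 mm, bore 25, 15 high, about 130 g, lying flat. Origin: centre of its underside; z is its axis. Somewhere in a zigzag row of six things before the drawers. Neighbours in this row are at least 85 mm apart, centre to centre.
- small_bearing: The smaller of two loose sealed ball bearings: steel ring with dark seals, outside diameter 32 mm, bore 12, 10 high, about 40 g, lying flat. Origin: centre of its underside; z is its axis. Somewhere in a zigzag row of six things before the drawers.
- coupling_nut: Long hexagonal steel coupling nut lying on a flat: 48 mm long (own x), 24 high, 28 corner to corner (own y), about 130 g, threaded hole along x. Origin: middle of its underside. Its end faces are flat, so closing along own x grips it squarely over 48 mm; own y grips it on two corners at mid height. Somewhere in a zigzag row of six things before the drawers.
- cable_gland: Brass cable gland upright on its lock nut, 44 mm high, about 110 g: hexagons 30 mm across flats (34.6 corners) from 0 to 6, 13 to 21 and 23 to 33 mm above its foot, then a dome with a dark hole. Origin: centre of its underside; flats face own +y and -y (and every 60 degrees): close along own y. Somewhere in a zigzag row of six things before the drawers.
- big_bearing_drawer: Clear plastic open-topped drawer, fixed on the bench: 150 mm deep (own x) x 116 wide (own y) x 50 high, walls and floor 2.5; pull tab 13 mm out of its front. Origin: centre of its underside; +x to its back, away from the robot; turned up to 10 degrees. Front part (own x -72 to 0 mm) empty; behind it, fixed stock: three 52 mm bearings, top 33 mm.
- small_bearing_drawer: Clear plastic open-topped drawer, fixed on the bench: 150 mm deep (own x) x 116 wide (own y) x 50 high, walls and floor 2.5; pull tab 13 mm out of its front. Origin: centre of its underside; +x to its back, away from the robot; turned up to 10 degrees. Front part (own x -72 to 0 mm) empty; behind it, fixed stock: six 32 mm bearings, top 23 mm.
- coupling_nut_drawer: Clear plastic open-topped drawer, fixed on the bench: 150 mm deep (own x) x 116 wide (own y) x 50 high, walls and floor 2.5; pull tab 13 mm out of its front. Origin: centre of its underside; +x to its back, away from the robot; turned up to 10 degrees. Front part (own x -72 to 0 mm) empty; behind it, fixed stock: three long hexagonal nuts, top 27 mm.
- cable_gland_drawer: Clear plastic open-topped drawer, fixed on the bench: 150 mm deep (own x) x 116 wide (own y) x 50 high, walls and floor 2.5; pull tab 13 mm out of its front. Origin: centre of its underside; +x to its back, away from the robot; turned up to 10 degrees. Front part (own x -72 to 0 mm) empty; behind it, fixed stock: four brass glands upright, top 47 mm.
- pulley: Aluminium toothed timing pulley, to be left: two flanges 46 mm across with a toothed track between, 16 high, and a 28 mm hub on top, 28 high in all. Origin: centre of its underside. Somewhere in a zigzag row of six things before the drawers.
- reel: Reel of solder on end, to be left: grey flanges 60 mm across, bright winding, 55 high, 0.45 kg. Origin: centre of its underside. Somewhere in a zigzag row of six things before the drawers. Also: tools under 20 mm high at x below 0.37 m; bench things up to 60 mm high over 0.38 m left and right of the centre line, equipment to 160 mm beyond 0.6 m; a vehicle and a carton to 150 mm beyond x = 0.76 m.
There are look-alikes about, which are no part of the job. What is shaped like the big_bearing but green is not meant.

How it is judged (in metres and radians):
At the end, for the whole second after the job is handed in: Each of the four pieces lies at rest inside the walls of its own drawer (its underside's centre less than 44 mm above the drawer's underside), that is the drawer holding stock of the same kind and size (x of big_bearing in the frame of big_bearing_drawer between -0.073 and 0.073 m and y of big_bearing in the frame of big_bearing_drawer between -0.056 and 0.056 m and z of big_bearing in the frame of big_bearing_drawer between 0 and 0.044 m and linear speed of each of big_bearing, small_bearing, coupling_nut, cable_gland below 0.02 m/s and x of small_bearing in the frame of small_bearing_drawer between -0.073 and 0.073 m and y of small_bearing in the frame of small_bearing_drawer between -0.056 and 0.056 m and z of small_bearing in the frame of small_bearing_drawer between 0 and 0.044 m and x of coupling_nut in the frame of coupling_nut_drawer between -0.073 and 0.073 m and y of coupling_nut in the frame of coupling_nut_drawer between -0.056 and 0.056 m and z of coupling_nut in the frame of coupling_nut_drawer between 0 and 0.044 m and x of cable_gland in the frame of cable_gland_drawer between -0.073 and 0.073 m and y of cable_gland in the frame of cable_gland_drawer between -0.056 and 0.056 m and z of cable_gland in the frame of cable_gland_drawer between 0 and 0.044 m); the robot touches nothing.
It fails at once if the timing pulley or the solder reel pushed or carried more than 15 mm from its place (distance of any of pulley, reel from where it was at the start of the episode above 0.015 m).
It fails at once if the big bearing let go while its underside is more than 65 mm above the bench (15 mm over a drawer's rim) (height (world z) of big_bearing above 0.065 m and contact force between the fingers and big_bearing below 0.02 N).
It fails at once if the small bearing let go while its underside is more than 65 mm above the bench (15 mm over a drawer's rim) (height (world z) of small_bearing above 0.065 m and contact force between the fingers and small_bearing below 0.02 N).
It fails at once if the coupling nut let go while its underside is more than 65 mm above the bench (15 mm over a drawer's rim) (height (world z) of coupling_nut above 0.065 m and contact force between the fingers and coupling_nut below 0.02 N).
It fails at once if the cable gland let go while its underside is more than 65 mm above the bench (15 mm over a drawer's rim) (height (world z) of cable_gland above 0.065 m and contact force between the fingers and cable_gland below 0.02 N).
It also fails if it takes over 96 s, if anything falls off the work surface, if the arm or the gripper's body presses on something with over 40 N, if the wrist force passes 120 N, or if a joint passes its speed limit or range.

## Working session

There is one attempt and no reset: what is moved stays moved. The work goes in short steps, Python scripts to look and compute and a tool call to move; the robot and the scene stay as the last step left them, time stands still between calls to the robot, and variables do not carry over. Pictures are saved under pics/ and viewed, at most 14 in all, crops included, and the job is handed in when it is done.

Besides the shell and the picture viewer there is one more tool, called after "Call:" by a JSON object that holds its "op" and its "data". apply_moves: Moves the arm, as the interface text tells. Its arguments: {"type":"object","properties":{"series":{"type":"array","items":{"type":"array","items":{"type":"number"}}},"newtons":{"type":"number"}},"required":["series"]}

```bash
mkdir -p pics
cat > h.py <<'E'
import numpy as np, cv2, pickle
from workcell import arm
from scipy.spatial.transform import Rotation as R
def snap(name,fn):
    f=arm.grab_frame(name); pickle.dump({k:np.array(f[k]) for k in f},open(f'pics/{fn}.pkl','wb'))
    cv2.imwrite(f'pics/{fn}.png',cv2.cvtColor(np.array(f['img']),cv2.COLOR_RGB2BGR)); return f
def load(fn): return pickle.load(open(f'pics/{fn}.pkl','rb'))
def ray(f,u,v,z):
    V=f['view'];K=f['intrinsics'];d=V[:3,:3].T@np.linalg.solve(K,[u,v,1]);c=-V[:3,:3].T@V[:3,3]
    return (c+d*(z-c[2])/d[2])
def proj(f,p):
    V=f['view'];q=f['intrinsics']@(V[:3,:3]@np.array(p,float)+V[:3,3]);return q[:2]/q[2]
E
python3 - <<'E'
from h import *
for n in ['scene','side','wrist']:
    f=snap(n,n+'0');V=f['view'];print(n,(-V[:3,:3].T@V[:3,3]).round(),V[2,:3].round(2))
s=arm.get_state();print(s['eef_pos'],s['ee_rot'],R.from_rotvec(s['ee_rot']).as_matrix().round(2),s['t'])
E
```

```text
scene [1060. -470. 1082.] [-0.4   0.37 -0.84]
side [ 279. -453.  538.] [ 0.36  0.63 -0.68]
wrist [147. 663. 372.] [ 0.3  -0.11 -0.95]
[224.69433371 635.9486793  230.21401765] [-5.31107322e-01 -3.09574019e+00  2.82683126e-03] [[-0.94  0.33 -0.  ]
 [ 0.33  0.94 -0.  ]
 [ 0.   -0.   -1.  ]] 0.15
```

View pics/scene0.png

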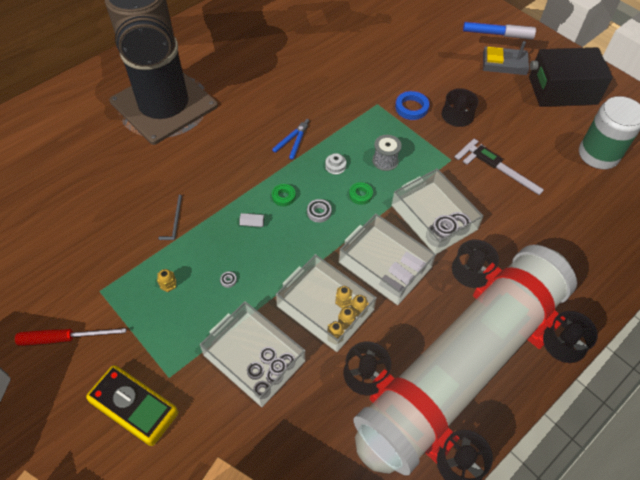

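View pics/side0.png

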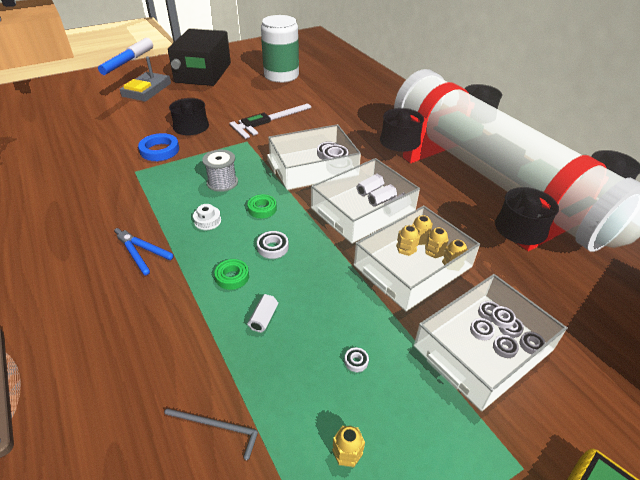

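The scene view shows these (scene px / side px):

| Thing | Scene px | Side px |
|---|---|---|
| Big bearing (steel) | 319,210 | 272,244 |
| Small bearing | 228,279 | 356,360 |
| Nut | 251,220 | 262,313 |
| Gland | 166,279 | 349,446 |
| Pulley | 336,162 | 207,216 |
| Reel | 387,152 | 220,170 |

- **Look-alikes:** green rings at scene 284,194 and 361,192, a blue ring at 412,104, and the fixed stock in the drawers.
- **Choice:** the steel ring at 319,210.
- **Drawers, left to right in scene:** small bearings, glands, nuts, big bearings.

Next I'll take close crops.

Run:
```python
from h import *
a=cv2.imread('pics/scene0.png');b=cv2.imread('pics/side0.png')
cv2.imwrite('pics/c1.png',cv2.resize(a[140:300,140:400],None,fx=3,fy=3,interpolation=cv2.INTER_CUBIC))
cv2.imwrite('pics/c2.png',cv2.resize(a[160:410,190:490],None,fx=2.4,fy=2.4,interpolation=cv2.INTER_CUBIC)) 
cv2.imwrite('pics/c3.png',cv2.resize(b[190:480,180:480],None,fx=2,fy=2,interpolation=cv2.INTER_CUBIC))
f,g=load('scene0'),load('side0')
for n,p,q,z in [('big',(319,210),(272,244),15),('small',(228,279),(356,360),10),('nut',(251,220),(262,313),12),('gland',(166,279),(349,446),25),('pulley',(336,162),(207,216),14),('reel',(387,152),(220,170),27)]:
    print(n,ray(f,*p,z).round(),ray(g,*q,z).round())
```

```text
big [497.  62.  15.] [490.  60.  15.]
small [ 499. -185.   10.] [ 494. -186.   10.]
nut [419. -61.  12.] [419. -59.  12.]
gland [ 426. -279.   25.] [ 423. -282.   25.]
pulley [423. 181.  14.] [422. 178.  14.]
reel [486. 279.  27.] [486. 280.  27.]
```

View pics/c1.png

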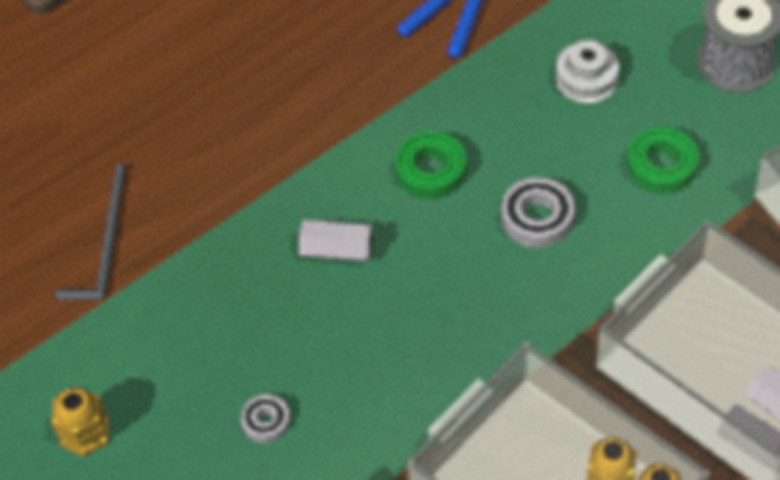

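View pics/c2.png

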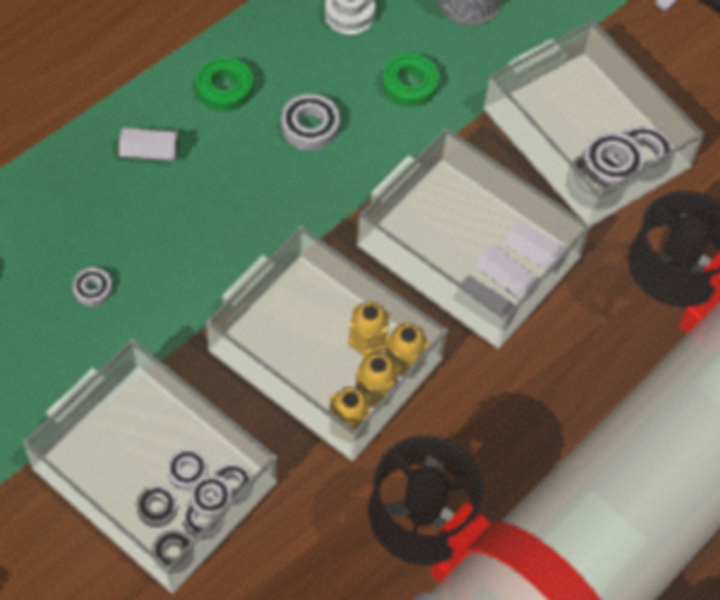

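View pics/c3.png

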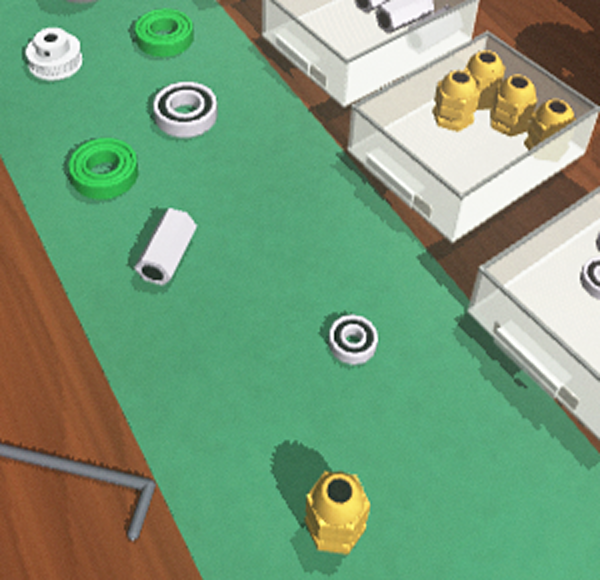

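```bash
cat > m.py <<'E'
from h import *
from scipy.optimize import least_squares as LS
f,g=load('scene0'),load('side0')
C1=lambda u,v:(u/3+140,v/3+140); C2=lambda u,v:(u/2.4+190,v/2.4+160); C3=lambda u,v:(u/2+180,v/2+190)
for n,p,q,z in [('big',(539,206),(185,104),15),('small',(266,414),(354,336),10),('gland',(72,399),(341,490),44)]:
    print(n,ray(f,*C1(*p),z).round(1),ray(g,*C3(*q),z).round(1))
print('nut top',[ray(f,*C1(*p),z).round(1)[:2] for p,z in [((303,221),24),((371,224),24),((369,260),12),((299,256),12)]])
print('nut side',[ray(g,*C3(*p),z).round(1)[:2] for p,z in [((152,271),12),((178,209),24),((195,220),24),((136,256),24),((170,265),24)]])
D={'small':[(28,445),(132,343),(275,460)],'gland':[(208,325),(301,230),(446,332)],'nut':[(359,231),(447,132),(585,229)],'big':[(487,95),(597,24),(701,133)]}
for k,c in D.items():
    c=[C2(*p) for p in c]
    P=np.array([[-75,-58,50],[-75,58,50],[75,58,50]])
    def res(x):
        Rz=R.from_euler('z',x[2]).as_matrix()
        return np.concatenate([proj(f,Rz@p+[x[0],x[1],0])-q for p,q in zip(P,c)])
    s=LS(res,[630,-50,0],x_scale=[10,10,.1]);print(k,s.x.round(3),s.fun.round(1))
E
python3 m.py
```

```text
big [495.2  65.5  15. ] [493.1  63.6  15. ]
small [ 498.2 -182.2   10. ] [ 497.1 -184.5   10. ]
gland [ 423.9 -277.6   44. ] [ 425.  -278.7   44. ]
nut top [array([399.5, -71.3]), array([433.2, -37.4]), array([449.1, -53.2]), array([413.9, -87.6])]
nut side [array([402.4, -74.6]), array([438. , -42.2]), array([444.2, -57.2]), array([395.1, -66.5]), array([412.2, -84.5])]
small [ 6.63192e+02 -2.49953e+02  1.22000e-01] [-1.6  0.4  0.5 -0.6  1.1  0. ]
gland [ 6.74372e+02 -8.12260e+01  1.48000e-01] [-0.6  0.1 -0.3 -0.5  0.8  0.3]
nut [6.86284e+02 7.22220e+01 1.62000e-01] [ 0.  -2.2 -2.3  1.7  2.1  0.4]
big [ 6.74579e+02  2.35983e+02 -9.80000e-02] [ 1.1 -3.1 -3.8  1.3  2.4  1.7]
```

```bash
cat > plan.py <<'E'
import sys
from h import *
def plan(x,y,z,yaw=None,s=None):
    s=s or arm.get_state(); M=R.from_rotvec(s['ee_rot']).as_matrix(); p=np.array(s['eef_pos'])
    cur=np.arctan2(M[1,1],M[0,1]); d=0 if yaw is None else (yaw-cur+np.pi/2)%np.pi-np.pi/2
    print('t',round(s['t'],2),'pos',p.round(1),'yaw',round(cur,3),'q',np.round(s['joints'],2),'grip',round(s['grip_width'],1),round(s['gripper_force'],1))
    print('shift',(M.T@(np.array([x,y,z])-p)).round(1),'turn',round(-d,3),'tilt',M[2].round(3))
if __name__=='__main__': plan(*map(float,sys.argv[1:]))
E
python3 plan.py 494 64.5 150 1.47
python3 -c "
from h import *
f,g=load('scene0'),load('side0')
print(ray(f,284,192,15),ray(f,361,191,15),ray(g,231,271,15),ray(g,262,205,15))"
```

```text
t 0.15 pos [224.7 635.9 230.2] yaw 1.231 q [ 1.08  0.29  1.58  0.    1.28 -0.15] grip 85.4 0.0
shift [-444.4 -448.9   80.9] turn -0.239 tilt [ 0.    -0.002 -1.   ]
[410.53523346  37.69601915  15.        ] [519.97291552 164.78116037  15.        ] [409.77729751  35.36324704  15.        ] [517.99868237 159.61801122  15.        ]
```

The manual's scale: shifts go in shares of 1000 mm and turns go in shares of 2 rad. Converting my numbers, -449 mm / 1000 = -0.449, -444 mm / 1000 = -0.444, -0.24 rad / 2 = -0.12.

Call:
{"op": "apply_moves", "data": {"series": [[-0.444, -0.449, 0.06, -0.12, 0.85], [-0.444, -0.449, 0.06, -0.12, 0.85], [-0.444, -0.449, 0.06, -0.12, 0.85], [-0.444, -0.449, 0.06, -0.12, 0.85], [-0.444, -0.449, 0.06, -0.12, 0.85]], "newtons": 40}}

```text
t: 0.78
eef_pos: [357.8, 353.0, 201.4]
ee_rot: [0.156, 3.138, -0.0]
contact_force: [0.7, 0.9, 0.3]
grip_width: 72.5
gripper_force: 0.0
```

```bash
python3 plan.py 494 64.5 150 1.47
```

```text
t 0.78 pos [357.8 353.  201.4] yaw 1.472 q [ 0.58 -0.07  2.02 -0.    1.19 -0.89] grip 72.5 0.0
shift [-164.1 -273.6   51.5] turn 0.002 tilt [-0. -0. -1.]
```

Scaled: -274 mm / 1000 = -0.274, -164 mm / 1000 = -0.164.

Call:
{"op": "apply_moves", "data": {"series": [[-0.164, -0.274, 0.051, 0, 0.85], [-0.164, -0.274, 0.051, 0, 0.85], [-0.164, -0.274, 0.051, 0, 0.85], [-0.164, -0.274, 0.051, 0, 0.85], [-0.164, -0.274, 0.051, 0, 0.85]]}}

```text
t: 1.4
eef_pos: [489.2, 73.8, 152.2]
ee_rot: [0.157, 3.137, 0.0]
contact_force: [0.2, -0.1, 0.0]
grip_width: 72.6
gripper_force: 0.0
```

Call:
{"op": "apply_moves", "data": {"series": [[0, 0, 0, 0, 0.85], [0, 0, 0, 0, 0.85], [0, 0, 0, 0, 0.85], [0, 0, 0, 0, 0.85], [0, 0, 0, 0, 0.85]]}}

```text
t: 2.02
eef_pos: [488.6, 76.6, 152.7]
ee_rot: [0.154, 3.137, 0.0]
contact_force: [0.1, -0.2, 0.3]
grip_width: 72.9
gripper_force: 0.0
```

Run:
```python
from plan import *
f=snap('wrist','w1');plan(494,64.5,2,1.47)
print(proj(f,[494,64.5,15]),proj(f,[419.5,-58,12]))
```

```text
t 2.08 pos [488.6  76.4 152.6] yaw 1.472 q [-0.05 -0.03  2.08  0.    1.09 -1.52] grip 72.4 0.0
shift [ -6.5 -11.3 150.6] turn 0.002 tilt [-0.  0. -1.]
[303.74586785 227.95185886] [122.14644285 144.11704007]
```

View pics/w1.png

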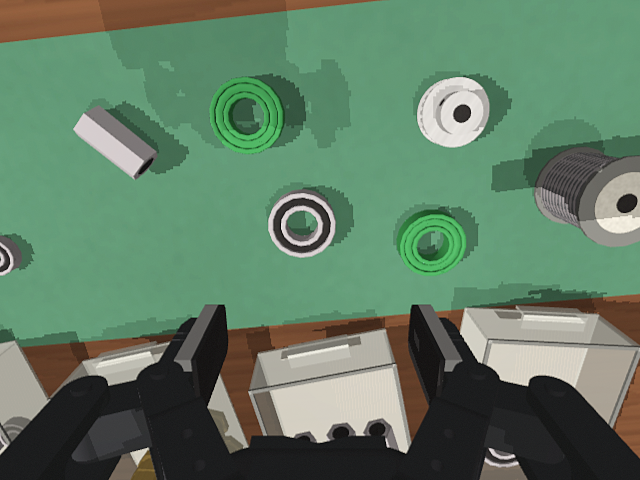

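The wrist view confirms the steel bearing at (301,224). The green rings are at (247,115) and (432,242), and the nut is at (115,143).

Run:
```python
from plan import *
f=load('w1')
print('bearing',ray(f,301.5,224,15))
print('nut',[ray(f,*p,24) for p in [(100,108),(156,152),(77,127),(136,178)]])
for p in [(255,391),(396,361),(487,343),(639,347)]: print(ray(f,*p,50))
for x,y,a in [(686.3,72.2,.162),(674.6,236,-.098)]:
  for yy in (-58,58): print('pred',R.from_euler('z',a).apply([-75,yy,50])+[x,y,0])
plan(*ray(f,301.5,224,15)[:2],2,1.47)
i=cv2.imread('pics/w1.png');cv2.imwrite('pics/w1c.png',cv2.resize(i[300:400,230:640],None,fx=1.95,fy=4))
```

```text
bearing [490.71008977  63.15593265  15.        ]
nut [array([394.46704608, -60.48237106,  24.        ]), array([426.44717939, -30.13144225,  24.        ]), array([404.83960252, -79.35449188,  24.        ]), array([442.74737991, -48.35641227,  24.        ])]
[611.10077482  14.65354801  50.        ]
[594.25252776 124.33980932  50.        ]
[585.08522432 191.77446534  50.        ]
[599.74433975 304.08140027  50.        ]
pred [621.63695534   2.86248739  50.        ]
pred [602.92704375 117.34366143  50.        ]
pred [594.28495567 185.61653391  50.        ]
pred [605.63476803 301.05994758  50.        ]
t 2.08 pos [488.6  76.4 152.6] yaw 1.472 q [-0.05 -0.03  2.08  0.    1.09 -1.52] grip 72.4 0.0
shift [ -3.3 -13.  150.6] turn 0.002 tilt [-0.  0. -1.]
```

View pics/w1c.png

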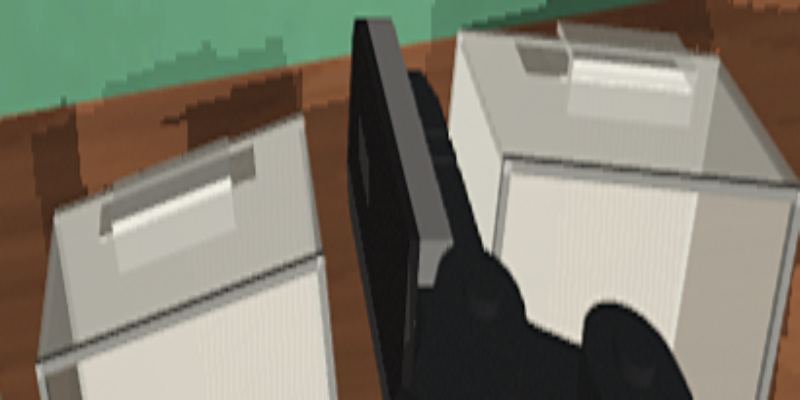

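Scaled: 152 mm / 1000 = 0.152, 140 mm / 1000 = 0.14.

Call:
{"op": "apply_moves", "data": {"series": [[-0.004, -0.0124, 0.06, 0, 0.85], [-0.004, -0.0124, 0.11, 0, 0.85], [-0.004, -0.0124, 0.14, 0, 0.85], [-0.004, -0.0124, 0.152, 0, 0.85], [-0.004, -0.0124, 0.152, 0, 0.85]]}}

```text
t: 2.7
eef_pos: [491.5, 63.1, 0.4]
ee_rot: [-0.156, -3.137, -0.0]
contact_force: [-0.1, -0.2, -0.4]
grip_width: 72.5
gripper_force: 0.0
```

Call:
{"op": "apply_moves", "data": {"series": [[0, 0, 0, 0, 0.45], [0, 0, 0, 0, 0.45], [0, 0, 0, 0, 0.45], [0, 0, 0, 0, 0.45], [0, 0, 0, 0, 0.45]]}}

```text
t: 3.32
eef_pos: [493.4, 62.9, 2.6]
ee_rot: [0.156, 3.134, -0.0]
contact_force: [-1.0, 0.3, 6.9]
grip_width: 49.9
gripper_force: 41.9
```

```bash
python3 plan.py 633 241.5 130 1.44; python3 -c "
from h import *
snap('side','s1')
snap('wrist','w2')"
```

```text
t 3.33 pos [493.4  62.9   2.6] yaw 1.471 q [-0.08  0.22  2.14  0.    0.78 -1.55] grip 49.9 41.9
shift [-121.7  191.6 -126.9] turn 0.031 tilt [-0.004  0.    -1.   ]
```

View pics/s1.png

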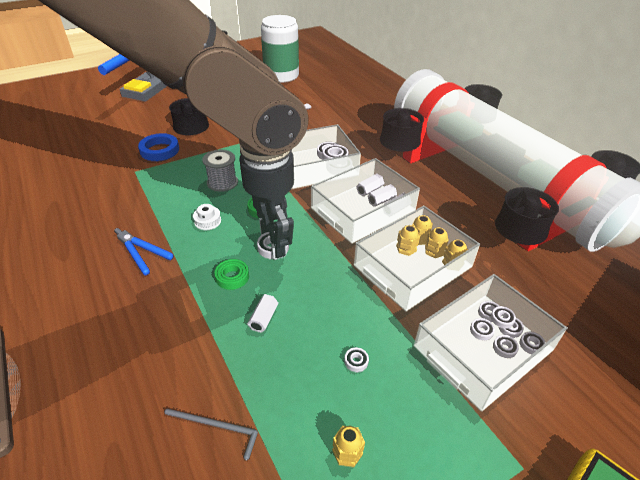

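Side view: the fingers straddle the bearing at (268,246) and grip at 42 N. Next is a short lift to check the hold.

Scaled: -110 mm / 1000 = -0.11, -60 mm / 1000 = -0.06.

Call:
{"op": "apply_moves", "data": {"series": [[0, 0, -0.02, 0, 0.45], [0, 0, -0.06, 0, 0.45], [0, 0, -0.11, 0, 0.45], [0, 0, -0.11, 0, 0.45], [0, 0, -0.11, 0, 0.45]]}}

```text
t: 4.05
eef_pos: [490.8, 63.0, 110.0]
ee_rot: [-0.157, -3.137, -0.0]
contact_force: [-1.2, 0.3, -1.9]
grip_width: 50.2
gripper_force: 42.0
```

```bash
python3 plan.py 633 241.5 120 1.44; python3 -c "
from h import *
snap('wrist','w2')"
```

```text
t 4.05 pos [490.8  63.  110. ] yaw 1.471 q [-0.08  0.03  2.11 -0.    1.01 -1.55] grip 50.2 42.0
shift [-123.7  191.8  -10.1] turn 0.031 tilt [ 0.001 -0.    -1.   ]
```

View pics/w2.png

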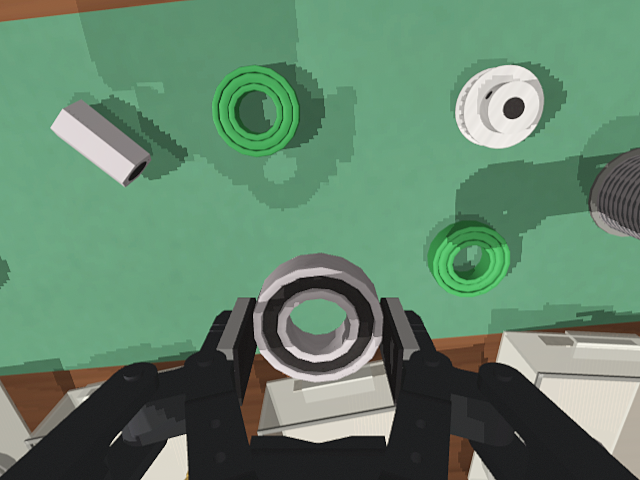

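The bearing is held level between the pads (318,318). On to its drawer.

Scaled: 192 mm / 1000 = 0.192, 144 mm / 1000 = 0.144, 0.03 rad / 2 = 0.015.

Call:
{"op": "apply_moves", "data": {"series": [[-0.03, 0.048, -0.01, 0.015, 0.45], [-0.062, 0.096, -0.01, 0.015, 0.45], [-0.093, 0.144, -0.01, 0.015, 0.45], [-0.124, 0.192, -0.01, 0.015, 0.45], [-0.124, 0.192, -0.01, 0.015, 0.45]], "newtons": 60}}

```text
t: 4.72
eef_pos: [634.0, 244.1, 116.6]
ee_rot: [-0.199, -3.131, 0.001]
contact_force: [-1.0, -1.2, -1.8]
grip_width: 48.9
gripper_force: 63.0
```

Call:
{"op": "apply_moves", "data": {"series": [[0, 0, 0, 0, 0.45], [0, 0, 0, 0, 0.45], [0, 0, 0, 0, 0.45], [0, 0, 0, 0, 0.45], [0, 0, 0, 0, 0.45]]}}

```text
t: 5.35
eef_pos: [634.0, 241.3, 120.8]
ee_rot: [0.204, 3.135, 0.0]
contact_force: [0.4, -0.7, -1.0]
grip_width: 49.2
gripper_force: 63.0
```

```bash
python3 plan.py 633 241.5 6 1.44; python3 -c "
from h import *
f=snap('scene','s2')
for x,y,a in [(674.6,236,-.098),(671,237,-.13)]: print([proj(f,R.from_euler('z',a).apply([p,q,50])+[x,y,0]).round(0) for p,q in [(-75,-58),(-75,58),(75,58),(75,-58)]])
i=cv2.imread('pics/s2.png')[120:310,310:510];cv2.imwrite('pics/s2c.png',cv2.resize(i,None,fx=3,fy=3,interpolation=cv2.INTER_CUBIC))
"
```

```text
t 5.35 pos [634.  241.3 120.8] yaw 1.441 q [ 0.21  0.39  1.65  0.    1.1  -1.23] grip 49.2 63.0
shift [  1.1   0.  114.8] turn 0.001 tilt [-0.  0. -1.]
[array([394., 197.]), array([435., 171.]), array([485., 217.]), array([443., 245.])]
[array([393., 194.]), array([435., 170.]), array([483., 217.]), array([440., 244.])]
```

View pics/s2c.png

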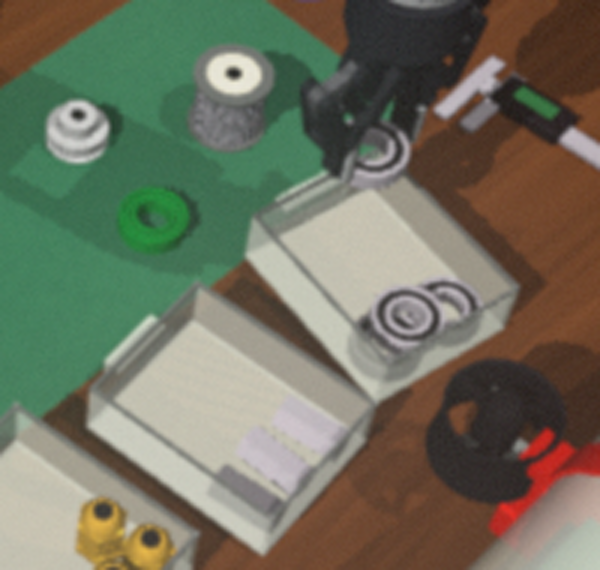

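The scene crop puts the drawer rim corners at (393,194) and (483,216), which matches the pose estimate, and the bearing is held over the drawer's front half. Now lowering it and letting go.

Scaled: 114 mm / 1000 = 0.114, 110 mm / 1000 = 0.11.

Call:
{"op": "apply_moves", "data": {"series": [[0.001, 0, 0.05, 0, 0.45], [0.001, 0, 0.09, 0, 0.45], [0.001, 0, 0.11, 0, 0.45], [0.001, 0, 0.114, 0, 0.45], [0.001, 0, 0.114, 0, 0.45]]}}

```text
t: 6.02
eef_pos: [634.1, 242.0, 7.8]
ee_rot: [0.204, 3.133, 0.001]
contact_force: [0.3, 1.0, -0.1]
grip_width: 49.2
gripper_force: 63.1
```

Scaled: -30 mm / 1000 = -0.03.

Call:
{"op": "apply_moves", "data": {"series": [[0, 0, 0, 0, 0.45], [0, 0, 0, 0, 0.72], [0, 0, 0, 0, 0.72], [0, 0, 0, 0, 0.72], [0, 0, -0.03, 0, 0.72]]}}

```text
t: 6.65
eef_pos: [630.5, 241.2, 33.6]
ee_rot: [-0.203, -3.129, 0.003]
contact_force: [0.0, 0.3, 0.1]
grip_width: 61.6
gripper_force: 0.0
```

Scaled: -110 mm / 1000 = -0.11, -60 mm / 1000 = -0.06.

Call:
{"op": "apply_moves", "data": {"series": [[0, 0, -0.06, 0, 0.72], [0, 0, -0.11, 0, 0.72], [0, 0, -0.11, 0, 0.72], [0, 0, -0.11, 0, 0.72], [0, 0, -0.11, 0, 0.72]]}}

```text
t: 7.28
eef_pos: [631.6, 241.4, 143.9]
ee_rot: [-0.204, -3.131, 0.002]
contact_force: [0.8, -0.3, -0.3]
grip_width: 61.4
gripper_force: 0.0
```

```bash
python3 plan.py 420 -58.5 120 0.77; python3 -c "
from h import *
snap('wrist','w3');f=load('w1')
print(sum([ray(f,*p,24) for p in [(100,108),(156,152),(77,127),(136,178)]])/4)"
```

```text
t 7.28 pos [631.6 241.4 143.9] yaw 1.441 q [ 0.22  0.37  1.64  0.    1.14 -1.23] grip 61.4 0.0
shift [ 170.9 -324.8   25.1] turn 0.671 tilt [ 0.004 -0.001 -1.   ]
[417.12530197 -54.58117936  24.        ]
```

View pics/w3.png

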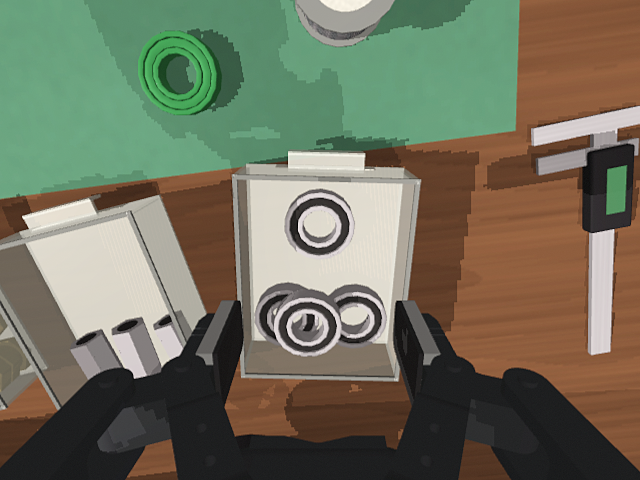

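The big bearing lies in the front of its drawer (319,224), clear of the stock. Next is the nut.

Scaled: -325 mm / 1000 = -0.325, 171 mm / 1000 = 0.171, 0.67 rad / 2 = 0.335.

Call:
{"op": "apply_moves", "data": {"series": [[0.171, -0.325, 0.024, 0.335, 0.8], [0.171, -0.325, 0.024, 0.335, 0.8], [0.171, -0.325, 0.024, 0.335, 0.8], [0.171, -0.325, 0.024, 0.335, 0.8], [0.171, -0.325, 0.024, 0.335, 0.8]]}}

```text
t: 7.95
eef_pos: [451.4, -14.2, 124.8]
ee_rot: [-1.222, -2.892, 0.001]
contact_force: [-0.1, -0.9, 0.7]
grip_width: 68.0
gripper_force: 0.0
```

```bash
python3 plan.py 420 -58.5 120 0.76
```

```text
t 7.95 pos [451.4 -14.2 124.8] yaw 0.771 q [-0.26 -0.1   2.2  -0.    1.04 -1.03] grip 68.0 0.0
shift [ -9.9 -53.4   4.9] turn 0.011 tilt [ 0.001 -0.001 -1.   ]
```

Scaled: -53 mm / 1000 = -0.053, -10 mm / 1000 = -0.01, 0.01 rad / 2 = 0.005.

Call:
{"op": "apply_moves", "data": {"series": [[-0.01, -0.053, 0.005, 0.005, 0.8], [-0.01, -0.053, 0.005, 0.005, 0.8], [-0.01, -0.053, 0.005, 0.005, 0.8], [-0.01, -0.053, 0.005, 0.005, 0.8], [-0.01, -0.053, 0.005, 0.005, 0.8]]}}

```text
t: 8.57
eef_pos: [422.8, -56.3, 121.1]
ee_rot: [-1.234, -2.889, -0.0]
contact_force: [0.3, -0.5, 0.0]
grip_width: 68.3
gripper_force: 0.0
```

Run:
```python
from plan import *
f=snap('wrist','w4');plan(420,-58.5,5,.76)
u=R.from_euler('z',.76)
for p in [[-24,-14,12],[24,-14,12],[-24,14,12],[24,14,12],[-24,-7,24],[24,-7,24],[-24,7,24],[24,7,24]]: print(p,proj(f,u.apply(p)+[420,-58.5,0]).round(0))
```

```text
t 8.62 pos [422.7 -56.4 121.1] yaw 0.763 q [-0.37 -0.16  2.26  0.    1.04 -1.13] grip 68.2 0.0
shift [  0.4  -3.4 116.1] turn 0.003 tilt [ 0.  0. -1.]
[-24, -14, 12] [279. 249.]
[24, -14, 12] [348. 250.]
[-24, 14, 12] [278. 211.]
[24, 14, 12] [349. 211.]
[-24, -7, 24] [277. 246.]
[24, -7, 24] [350. 246.]
[-24, 7, 24] [276. 226.]
[24, 7, 24] [350. 226.]
```

View pics/w4.png

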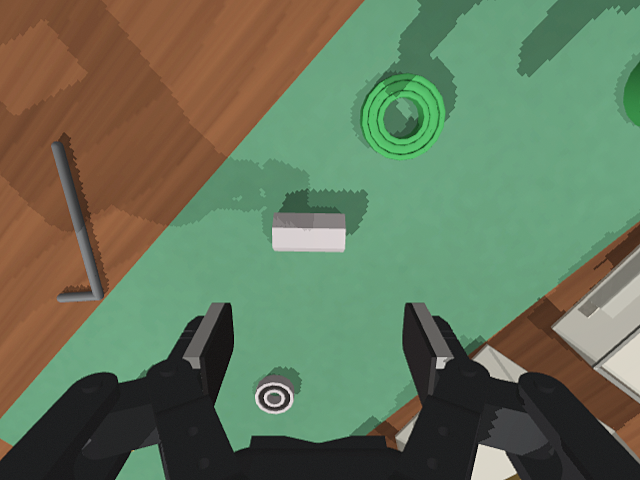

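The nut is at (273–345, 213–251) and level in the image, so the yaw is right. A 6 mm correction along y, then descend.

Scaled: 117 mm / 1000 = 0.117, 112 mm / 1000 = 0.112.

Call:
{"op": "apply_moves", "data": {"series": [[-0.0005, -0.006, 0.05, 0, 0.8], [-0.0005, -0.006, 0.09, 0, 0.8], [-0.0005, -0.006, 0.112, 0, 0.8], [-0.0005, -0.006, 0.117, 0, 0.8], [-0.0005, -0.006, 0.117, 0, 0.8]]}}

```text
t: 9.25
eef_pos: [418.8, -61.6, 4.4]
ee_rot: [1.236, 2.888, -0.0]
contact_force: [0.6, 0.1, 0.1]
grip_width: 67.8
gripper_force: 0.0
```

Scaled: -0.5 mm / 1000 = -0.0005.

Call:
{"op": "apply_moves", "data": {"series": [[-0.0005, 0, 0, 0, 0.4], [-0.0005, 0, 0, 0, 0.4], [-0.0005, 0, 0, 0, 0.4], [-0.0005, 0, 0, 0, 0.4], [-0.0005, 0, 0, 0, 0.4]]}}

```text
t: 9.88
eef_pos: [420.3, -62.7, 5.8]
ee_rot: [1.236, 2.884, 0.0]
contact_force: [-0.5, 0.0, 5.8]
grip_width: 46.5
gripper_force: 62.4
```

Scaled: -120 mm / 1000 = -0.12, -60 mm / 1000 = -0.06.

Call:
{"op": "apply_moves", "data": {"series": [[0, 0, -0.02, 0, 0.4], [0, 0, -0.06, 0, 0.4], [0, 0, -0.12, 0, 0.4], [0, 0, -0.12, 0, 0.4], [0, 0, -0.12, 0, 0.4]]}}

```text
t: 10.5
eef_pos: [417.9, -61.8, 123.4]
ee_rot: [-1.237, -2.887, 0.0]
contact_force: [1.0, 0.6, -2.1]
grip_width: 47.1
gripper_force: 62.2
```

```bash
python3 plan.py 643 71.5 125 1.725
```

```text
t 10.5 pos [417.9 -61.8 123.4] yaw 0.761 q [-0.39 -0.17  2.26 -0.    1.05 -1.15] grip 47.1 62.2
shift [-58.8 254.9  -1.8] turn -0.964 tilt [ 0.001 -0.    -1.   ]
```

Scaled: 255 mm / 1000 = 0.255, -59 mm / 1000 = -0.059, -0.94 rad / 2 = -0.47.

Call:
{"op": "apply_moves", "data": {"series": [[-0.059, 0.255, 0, -0.095, 0.4], [-0.059, 0.255, 0, -0.19, 0.4], [-0.059, 0.255, 0, -0.285, 0.4], [-0.059, 0.255, 0, -0.38, 0.4], [-0.059, 0.255, 0, -0.47, 0.4]]}}

```text
t: 11.12
eef_pos: [644.5, 73.1, 119.6]
ee_rot: [0.213, -3.129, -0.001]
contact_force: [-0.1, -0.6, -1.0]
grip_width: 46.9
gripper_force: 62.4
```

Call:
{"op": "apply_moves", "data": {"series": [[0, 0, 0, 0, 0.4], [0, 0, 0, 0, 0.4], [0, 0, 0, 0, 0.4], [0, 0, 0, 0, 0.4], [0, 0, 0, 0, 0.4]]}}

```text
t: 11.75
eef_pos: [643.8, 70.8, 124.5]
ee_rot: [-0.199, 3.135, -0.0]
contact_force: [0.6, -0.2, -1.2]
grip_width: 46.8
gripper_force: 62.4
```

Run:
```python
from plan import *
f=snap('wrist','w5');plan(643,71.5,9,1.725)
i=f['img'];cv2.imwrite('pics/w5.png',cv2.cvtColor(i,cv2.COLOR_RGB2BGR))
```

```text
t 11.8 pos [643.9  70.9 124.5] yaw 1.698 q [-0.05  0.33  1.73 -0.    1.08 -1.74] grip 46.8 62.4
shift [  0.9   0.8 115.5] turn -0.027 tilt [-0.001 -0.    -1.   ]
```

View pics/w5.png

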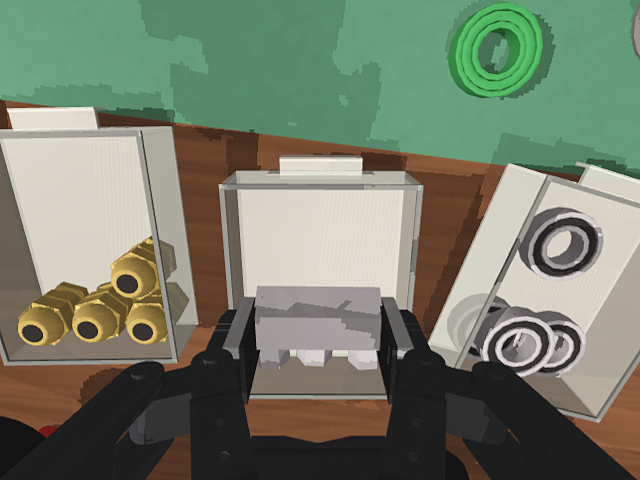

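Run:
```python
from plan import *
f=load('w5')
for p in [(220,186),(422,186),(250,396),(387,396),(2,135),(143,130),(178,360),(2,363)]: print(p,ray(f,*p,50).round(0))
```

```text
(220, 186) [612.  10.  50.]
(422, 186) [598. 124.  50.]
(250, 396) [757.  37.  50.]
(387, 396) [745. 131.  50.]
(2, 135) [ 599. -109.   50.]
(143, 130) [587. -33.  50.]
(178, 360) [733. -12.  50.]
(2, 363) [ 750. -129.   50.]
```

Scaled: 115 mm / 1000 = 0.115, 110 mm / 1000 = 0.11.

Call:
{"op": "apply_moves", "data": {"series": [[0.001, 0.001, 0.05, 0, 0.4], [0.001, 0.001, 0.09, 0, 0.4], [0.001, 0.001, 0.11, 0, 0.4], [0.001, 0.001, 0.115, 0, 0.4], [0.001, 0.001, 0.115, 0, 0.4]]}}

```text
t: 12.42
eef_pos: [644.1, 71.9, 10.5]
ee_rot: [-0.2, 3.133, -0.0]
contact_force: [-0.2, -0.3, -1.6]
grip_width: 46.8
gripper_force: 62.5
```

Scaled: -30 mm / 1000 = -0.03.

Call:
{"op": "apply_moves", "data": {"series": [[0, 0, 0, 0, 0.4], [0, 0, 0, 0, 0.68], [0, 0, 0, 0, 0.68], [0, 0, 0, 0, 0.68], [0, 0, -0.03, 0, 0.68]]}}

```text
t: 13.05
eef_pos: [640.4, 72.0, 36.5]
ee_rot: [0.2, -3.129, -0.001]
contact_force: [-0.1, -0.1, 0.7]
grip_width: 58.0
gripper_force: 0.0
```

Scaled: -110 mm / 1000 = -0.11, -60 mm / 1000 = -0.06.

Call:
{"op": "apply_moves", "data": {"series": [[0, 0, -0.06, 0, 0.68], [0, 0, -0.11, 0, 0.68], [0, 0, -0.11, 0, 0.68], [0, 0, -0.11, 0, 0.68], [0, 0, -0.11, 0, 0.68]]}}

```text
t: 13.68
eef_pos: [641.5, 72.0, 146.6]
ee_rot: [0.2, -3.131, -0.001]
contact_force: [-0.5, -0.4, 0.1]
grip_width: 57.9
gripper_force: 0.0
```

```bash
python3 plan.py 497 -184 100 1.69;python3 -c "
from h import *
snap('wrist','w6')"
```

```text
t 13.68 pos [641.5  72.  146.6] yaw 1.698 q [-0.05  0.3   1.72 -0.    1.13 -1.74] grip 57.9 0.0
shift [ 175.7 -235.5   47.2] turn 0.008 tilt [ 0.004  0.001 -1.   ]
```

View pics/w6.png

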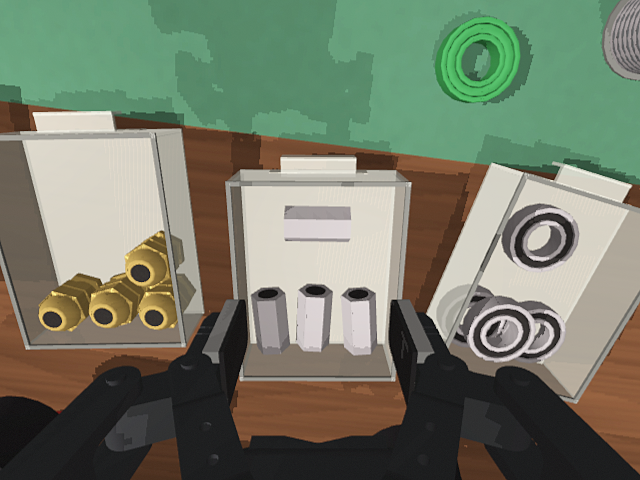

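The nut lies in the front of its drawer (318,223) with the stock behind it. That uses up my pictures, so the rest is measured numerically. Small bearing next.

Scaled: -235 mm / 1000 = -0.235, 176 mm / 1000 = 0.176.

Call:
{"op": "apply_moves", "data": {"series": [[0.176, -0.235, 0.03, 0, 0.6], [0.176, -0.235, 0.03, 0, 0.6], [0.176, -0.235, 0.03, 0, 0.6], [0.176, -0.235, 0.03, 0, 0.6], [0.176, -0.235, 0.03, 0, 0.6]]}}

```text
t: 14.35
eef_pos: [496.1, -185.0, 117.5]
ee_rot: [0.198, -3.133, -0.002]
contact_force: [-0.9, 0.2, -0.4]
grip_width: 51.3
gripper_force: 0.0
```

Call:
{"op": "apply_moves", "data": {"series": [[0, 0, 0, 0, 0.6], [0, 0, 0, 0, 0.6], [0, 0, 0, 0, 0.6], [0, 0, 0, 0, 0.6], [0, 0, 0, 0, 0.6]]}}

```text
t: 14.98
eef_pos: [498.6, -182.9, 119.2]
ee_rot: [-0.203, 3.135, -0.0]
contact_force: [0.5, -0.0, 0.3]
grip_width: 51.1
gripper_force: 0.0
```

```bash
cat > det.py <<'E'
from plan import *
def blobs(f,lo,hi,amin=200,inv=False):
    h=cv2.cvtColor(np.ascontiguousarray(f['img']),cv2.COLOR_RGB2HSV); m=cv2.inRange(h,lo,hi)
    if inv: m=255-m
    m=cv2.morphologyEx(m,cv2.MORPH_OPEN,np.ones((3,3)))
    n,L,S,C=cv2.connectedComponentsWithStats(m)
    return [(S[i],C[i],L==i) for i in range(1,n) if S[i,4]>amin]
E
python3 - <<'E'
from det import *
f=snap('wrist','w7');plan(497,-184,100,1.698)
pp=proj(f,[497,-184,5]);print('pred small',pp,'gland',proj(f,[424.5,-278,44]),proj(f,[424.5,-278,0]))
for s,c,_ in blobs(f,(40,60,20),(95,255,255),300,True): # not green
    print('nongreen',s,c.round())
for s,c,_ in blobs(f,(15,120,60),(32,255,255),200): print('yellow',s,c.round())
for s,c,m in blobs(f,(40,60,20),(95,255,255),300,True):
    if np.hypot(*(c-pp))<60: u=(s[0]+s[2]/2,s[1]+s[3]/2);print('small at',ray(f,*u,5).round(1))
E
```

```text
t 15.03 pos [ 498.5 -183.1  119.2] yaw 1.7 q [-0.54  0.09  2.02 -0.    1.03 -2.24] grip 51.1 0.0
shift [ 1.6 -0.7 19.2] turn 0.002 tilt [-0. -0. -1.]
pred small [317.6504053 227.1552843] gland [159.02506765  98.40880719] [185.89892749  99.32588808]
nongreen [ 503    0  137   22 1588] [592.   7.]
nongreen [     0     42    640    438 100897] [282. 394.]
nongreen [ 133   64   77   63 3512] [170.  96.]
nongreen [ 293  202   47   48 1619] [316. 226.]
yellow [ 135   65   74   62 2841] [174.  96.]
yellow [449 435  31  45 961] [461. 461.]
small at [ 496.3 -184.9    5. ]
```

Scaled: 118 mm / 1000 = 0.118, 112 mm / 1000 = 0.112.

Call:
{"op": "apply_moves", "data": {"series": [[0.002, -0.001, 0.05, 0, 0.6], [0.002, -0.001, 0.09, 0, 0.6], [0.002, -0.001, 0.112, 0, 0.6], [0.002, -0.001, 0.118, 0, 0.6], [0.002, -0.001, 0.118, 0, 0.6]]}}

```text
t: 15.65
eef_pos: [496.7, -184.9, 1.4]
ee_rot: [-0.201, 3.135, -0.0]
contact_force: [-0.8, -0.4, 0.2]
grip_width: 51.5
gripper_force: 0.0
```

Call:
{"op": "apply_moves", "data": {"series": [[0, 0, 0, 0, 0.2], [0, 0, 0, 0, 0.2], [0, 0, 0, 0, 0.2], [0, 0, 0, 0, 0.2], [0, 0, 0, 0, 0.2]], "newtons": 45}}

```text
t: 16.27
eef_pos: [497.6, -185.5, 2.9]
ee_rot: [-0.2, 3.133, -0.003]
contact_force: [-0.5, 0.6, 5.9]
grip_width: 29.4
gripper_force: 44.3
```

Scaled: -50 mm / 1000 = -0.05, -30 mm / 1000 = -0.03.

Call:
{"op": "apply_moves", "data": {"series": [[0, 0, -0.01, 0, 0.2], [0, 0, -0.03, 0, 0.2], [0, 0, -0.05, 0, 0.2], [0, 0, -0.05, 0, 0.2], [0, 0, -0.05, 0, 0.2]]}}

```text
t: 16.9
eef_pos: [495.9, -184.5, 50.6]
ee_rot: [0.2, -3.134, -0.001]
contact_force: [-0.6, -0.1, -0.3]
grip_width: 29.2
gripper_force: 44.4
```

Run:
```python
from det import *
f=snap('wrist','w8');plan(627.5,-254.3,125,1.57+.12)
s=arm.get_state()
p=np.array(s['eef_pos']);print('pred held',proj(f,p+[0,0,4]))
h=f['img'];h=h[:,:,:3].astype(int);m=((h.max(2)-h.min(2)<25)&(h.min(2)>130)).astype(np.uint8)
n,L,S,C=cv2.connectedComponentsWithStats(m)
for i in range(1,n):
    if S[i,4]>60 and 200<C[i,0]<440: print(S[i],C[i].round())
```

```text
t 16.95 pos [ 495.6 -184.4   50.2] yaw 1.698 q [-0.55  0.2   2.05 -0.    0.89 -2.25] grip 29.1 44.4
shift [-121.8  -86.1  -75.1] turn 0.008 tilt [ 0.001  0.001 -1.   ]
pred held [320.23138371 318.13836862]
[ 281  276   74   77 1231] [311. 311.]
[297 300  42  37 594] [318. 318.]
[266 394   9  42 264] [270. 417.]
[193 431  16  20 160] [203. 443.]
[352 430  17   6  99] [360. 432.]
```

Scaled: -120 mm / 1000 = -0.12, -84 mm / 1000 = -0.084.

Call:
{"op": "apply_moves", "data": {"series": [[0, 0, -0.05, 0, 0.2], [-0.04, -0.028, -0.075, 0, 0.2], [-0.08, -0.056, -0.075, 0, 0.2], [-0.12, -0.084, -0.075, 0, 0.2], [-0.12, -0.084, -0.075, 0, 0.2]]}}

```text
t: 17.58
eef_pos: [627.3, -253.9, 123.8]
ee_rot: [0.2, -3.134, -0.002]
contact_force: [-0.7, 0.3, -0.6]
grip_width: 29.5
gripper_force: 44.6
```

Call:
{"op": "apply_moves", "data": {"series": [[0, 0, 0, 0, 0.2], [0, 0, 0, 0, 0.2], [0, 0, 0, 0, 0.2], [0, 0, 0, 0, 0.2], [0, 0, 0, 0, 0.2]]}}

```text
t: 18.2
eef_pos: [626.0, -252.8, 126.4]
ee_rot: [-0.201, 3.135, -0.0]
contact_force: [0.4, -0.2, -0.3]
grip_width: 29.2
gripper_force: 44.6
```

Run:
```python
from det import *
f=snap('wrist','w9');plan(625,-253,6.5,1.69)
# front rim line of drawer: refine pose by edge score around scene fit
g=cv2.GaussianBlur(cv2.cvtColor(np.ascontiguousarray(f['img']),cv2.COLOR_RGB2GRAY),(0,0),1.2).astype(float)
E=np.hypot(cv2.Sobel(g,6,1,0),cv2.Sobel(g,6,0,1))
t=np.linspace(-1,1,80); o=np.ones(80)
best=[]
for x in range(646,680,2):
  for y in range(-264,-234,2):
    for a in np.arange(.06,.181,.02):
      P=np.concatenate([np.c_[-75*o,58*t,50*o],np.c_[75*t,58*o,50*o],np.c_[75*t,-58*o,50*o]])@R.from_euler('z',a).as_matrix().T+[x,y,0]
      q=(P@f['view'][:3,:3].T+f['view'][:3,3])@f['intrinsics'].T;q=(q[:,:2]/q[:,2:]).round().astype(int)
      k=(q[:,0]>=0)&(q[:,0]<640)&(q[:,1]>=0)&(q[:,1]<290); best.append((E[q[k,1],q[k,0]].mean(),k.sum(),x,y,a))
for b in sorted(best)[-4:]: print(b)
```

```text
t 18.25 pos [ 626.  -252.8  126.4] yaw 1.699 q [-0.53  0.38  1.65 -0.    1.1  -2.23] grip 29.3 44.6
shift [  1.1  -0.  119.9] turn 0.009 tilt [-0. -0. -1.]
(np.float64(118.06853299194455), np.int64(155), 658, -252, np.float64(0.1))
(np.float64(121.6924004614603), np.int64(151), 662, -252, np.float64(0.1))
(np.float64(122.80322698178556), np.int64(151), 662, -250, np.float64(0.14))
(np.float64(138.67285378016152), np.int64(152), 660, -240, np.float64(0.12000000000000001))
```

Scaled: 119 mm / 1000 = 0.119, 113 mm / 1000 = 0.113.

Call:
{"op": "apply_moves", "data": {"series": [[0.001, 0.003, 0.05, 0, 0.2], [0.001, 0.003, 0.09, 0, 0.2], [0.001, 0.003, 0.113, 0, 0.2], [0.001, 0.003, 0.119, 0, 0.2], [0.001, 0.003, 0.119, 0, 0.2]]}}

```text
t: 18.88
eef_pos: [625.6, -250.5, 8.1]
ee_rot: [-0.2, 3.134, -0.002]
contact_force: [0.2, 0.5, 0.0]
grip_width: 28.8
gripper_force: 44.6
```

Call:
{"op": "apply_moves", "data": {"series": [[0, 0, 0, 0, 0.2], [0, 0, 0, 0, 0.5], [0, 0, 0, 0, 0.5], [0, 0, 0, 0, 0.5], [0, 0, -0.03, 0, 0.5]]}}

```text
t: 19.5
eef_pos: [622.4, -248.7, 34.2]
ee_rot: [0.2, -3.13, -0.006]
contact_force: [0.8, 0.0, 0.6]
grip_width: 42.7
gripper_force: 0.0
```

Scaled: -115 mm / 1000 = -0.115, -60 mm / 1000 = -0.06.

Call:
{"op": "apply_moves", "data": {"series": [[0, 0, -0.06, 0, 0.5], [0, 0, -0.115, 0, 0.5], [0, 0, -0.115, 0, 0.5], [0, 0, -0.115, 0, 0.5], [0, 0, -0.115, 0, 0.5]]}}

```text
t: 20.12
eef_pos: [623.5, -249.3, 149.6]
ee_rot: [0.2, -3.132, -0.004]
contact_force: [-0.5, 0.3, -0.4]
grip_width: 42.7
gripper_force: 0.0
```

Run:
```python
from det import *
f=snap('wrist','w10');plan(424.5,-278,130,1.698)
h=f['img'].astype(int);m=(h.max(2)<75).astype(np.uint8)
g=cv2.cvtColor(np.ascontiguousarray(f['img']),cv2.COLOR_RGB2GRAY)
c=cv2.HoughCircles(cv2.medianBlur(g[100:300],5),cv2.HOUGH_GRADIENT,1.5,12,param1=120,param2=28,minRadius=8,maxRadius=35)
for x,y,r in (c[0] if c is not None else [])[:8]: print(round(x),round(y+100),round(r),ray(f,x,y+100,12).round())
```

```text
t 20.18 pos [ 623.6 -249.4  149.5] yaw 1.698 q [-0.53  0.35  1.65 -0.    1.15 -2.23] grip 42.7 0.0
shift [201.   -3.1  20.2] turn 0.0 tilt [ 0.003  0.003 -1.   ]
314 221 16 [ 624. -252.   12.]
286 281 16 [ 676. -269.   12.]
332 284 14 [ 674. -232.   12.]
251 192 34 [ 608. -301.   12.]
370 197 32 [ 601. -214.   12.]
587 210 21 [590. -50.  12.]
374 162 14 [ 575. -215.   12.]
568 213 18 [594. -64.  12.]
```

The small bearing lies at (624,-252) in its drawer, and circles consistent with the stock are detected behind it. Gland next.

Scaled: 201 mm / 1000 = 0.201, 10 mm / 1000 = 0.01.

Call:
{"op": "apply_moves", "data": {"series": [[0.201, -0.003, 0.01, 0, 0.7], [0.201, -0.003, 0.01, 0, 0.7], [0.201, -0.003, 0.01, 0, 0.7], [0.201, -0.003, 0.01, 0, 0.7], [0.201, -0.003, 0.01, 0, 0.7]]}}

```text
t: 20.8
eef_pos: [425.3, -278.6, 141.6]
ee_rot: [0.198, -3.135, -0.001]
contact_force: [0.8, 0.0, -0.3]
grip_width: 59.8
gripper_force: 0.0
```

Call:
{"op": "apply_moves", "data": {"series": [[0, 0, 0, 0, 0.7], [0, 0, 0, 0, 0.7], [0, 0, 0, 0, 0.7], [0, 0, 0, 0, 0.7], [0, 0, 0, 0, 0.7]]}}

```text
t: 21.42
eef_pos: [425.9, -278.5, 142.1]
ee_rot: [0.201, -3.135, -0.0]
contact_force: [0.2, -0.3, -0.4]
grip_width: 59.7
gripper_force: 0.0
```

```bash
cat > gl.py <<'E'
from det import *
from scipy.optimize import minimize
f=snap('wrist','w11');plan(424.5,-278,5,1.698)
pr=proj(f,[424.5,-278,25]);print('pred',pr)
b=min(blobs(f,(12,90,30),(35,255,255),200),key=lambda b:np.hypot(*(b[1]-pr)));print(b[0],b[1])
m=(b[2]*255).astype(np.uint8);m=cv2.morphologyEx(m,cv2.MORPH_CLOSE,np.ones((15,15)))
# silhouette = union of convex hulls of hex prisms + dome; fit x,y,yaw by IoU
def sil(x,y,a,sc=4):
    out=np.zeros((480,640),np.uint8)
    for z0,z1 in [(0,6),(13,21),(23,33)]:
        P=[(x+17.32*np.cos(a+k*np.pi/3),y+17.32*np.sin(a+k*np.pi/3),z) for z in (z0,z1) for k in range(6)]
        cv2.fillConvexPoly(out,cv2.convexHull(np.array([proj(f,p) for p in P]).round().astype(np.int32)),255)
    for r,z0,z1 in [(12,6,13),(13,21,23)]+DOME:
        P=[(x+r*np.cos(t),y+r*np.sin(t),z) for z in (z0,z1) for t in np.arange(0,6.28,.3)]
        cv2.fillConvexPoly(out,cv2.convexHull(np.array([proj(f,p) for p in P]).round().astype(np.int32)),255)
    return out>0
DOME=[(14,33,38),(9,38,44)]
M=m>0;res=[]
for a in np.arange(0,np.pi/3,np.pi/36):
  for dx in range(-6,7,1):
    for dy in range(-6,7,1):
      S=sil(424.5+dx,-278+dy,a);res.append(((S&M).sum()/(S|M).sum(),424.5+dx,-278+dy,a))
res.sort(reverse=True)
for a in sorted({r[3] for r in res}): print(round(a,3),[np.round(r[:3],3) for r in res if r[3]==a][0])
E
python3 gl.py
```

```text
t 21.48 pos [ 425.8 -278.5  142.1] yaw 1.699 q [-0.78  0.01  2.06  0.    1.07 -2.48] grip 59.7 0.0
shift [  1.2   0.7 137.1] turn 0.001 tilt [ 0.  0. -1.]
pred [319.83995786 226.48066888]
[ 293  195   48   55 1730] [316.51271676 220.53988439]
0.0 [   0.886  423.5   -281.   ]
0.087 [   0.888  422.5   -281.   ]
0.175 [   0.904  423.5   -280.   ]
0.262 [   0.916  422.5   -280.   ]
0.349 [   0.941  423.5   -280.   ]
0.436 [   0.936  423.5   -280.   ]
0.524 [   0.926  423.5   -280.   ]
0.611 [   0.905  423.5   -280.   ]
0.698 [   0.891  422.5   -281.   ]
0.785 [   0.885  423.5   -281.   ]
0.873 [   0.876  423.5   -281.   ]
0.96 [   0.879  423.5   -281.   ]
```

The silhouette fit peaks clearly at a corner angle of about 0.39 rad, so the flats face 0.914 rad. Position is about (424,-279).

Scaled: 50 mm / 1000 = 0.05, 30 mm / 1000 = 0.03, 0.785 rad / 2 = 0.3925.

Call:
{"op": "apply_moves", "data": {"series": [[0.002, 0, 0, 0.08, 0.7], [0.002, 0, 0, 0.16, 0.7], [0.002, 0, 0.01, 0.24, 0.7], [0.002, 0, 0.03, 0.32, 0.7], [0.002, 0, 0.05, 0.3925, 0.7]], "newtons": 50}}

```text
t: 22.1
eef_pos: [423.9, -279.0, 91.8]
ee_rot: [1.021, 2.97, -0.001]
contact_force: [-0.0, 0.1, 0.3]
grip_width: 59.7
gripper_force: 0.0
```

Scaled: 85 mm / 1000 = 0.085, 75 mm / 1000 = 0.075.

Call:
{"op": "apply_moves", "data": {"series": [[0, 0, 0.02, 0, 0.7], [0, 0, 0.05, 0, 0.7], [0, 0, 0.075, 0, 0.7], [0, 0, 0.085, 0, 0.7], [0, 0, 0.085, 0, 0.7]]}}

```text
t: 22.72
eef_pos: [423.5, -278.6, 6.8]
ee_rot: [-1.014, -2.972, -0.001]
contact_force: [-0.5, 0.7, 0.1]
grip_width: 59.3
gripper_force: 0.0
```

```bash
python3 plan.py 424 -279 6 0.914
```

```text
t 22.73 pos [ 423.5 -278.6    6.8] yaw 0.913 q [-0.78  0.23  2.11  0.    0.8  -1.7 ] grip 59.3 0.0
shift [-0.6 -0.   0.8] turn -0.001 tilt [ 0.001  0.    -1.   ]
```

Call:
{"op": "apply_moves", "data": {"series": [[0, 0, 0, 0, 0.2], [0, 0, 0, 0, 0.2], [0, 0, 0, 0, 0.2], [0, 0, 0, 0, 0.2], [0, 0, 0, 0, 0.2]]}}

```text
t: 23.35
eef_pos: [424.7, -279.7, 8.5]
ee_rot: [1.013, 2.971, -0.002]
contact_force: [0.0, 0.3, 6.9]
grip_width: 29.1
gripper_force: 50.0
```

Call:
{"op": "apply_moves", "data": {"series": [[0, 0, -0.02, 0, 0.2], [0, 0, -0.06, 0, 0.2], [0, 0, -0.12, 0, 0.2], [0, 0, -0.125, 0, 0.2], [0, 0, -0.125, 0, 0.2]]}}

```text
t: 23.98
eef_pos: [423.4, -278.5, 131.7]
ee_rot: [-1.014, -2.973, -0.0]
contact_force: [-0.4, -0.4, -1.1]
grip_width: 29.7
gripper_force: 49.6
```

Run:
```python
from det import *
f=snap('wrist','w12');plan(636,-86,130,1.715);s=arm.get_state()
p=np.array(s['eef_pos']);print([proj(f,p+[0,0,d]) for d in (-6,38)])
for a,c,_ in blobs(f,(12,90,30),(35,255,255),200): print(a,c.round())
```

```text
t 24.02 pos [ 422.8 -277.9  130.5] yaw 0.914 q [-0.78  0.02  2.07 -0.    1.05 -1.7 ] grip 29.0 49.6
shift [-51.6 282.2   0.4] turn -0.801 tilt [ 0.003  0.    -1.   ]
[array([319.3363468 , 302.57838059]), array([319.80135528, 368.53925166])]
[  0   0  34  27 473] [13. 10.]
[  16    0   77   78 1379] [53. 33.]
[    0     0   324   330 39407] [138. 157.]
[106   0  63  69 799] [140.  28.]
[339   0  34  22 408] [352.   8.]
[ 11   8  39  42 238] [29. 30.]
[336  13  35  38 524] [352.  32.]
[171  81  33  31 271] [187.  96.]
[132 109  30  22 245] [147. 119.]
[107 124  52  55 412] [135. 150.]
[587 256  46  33 378] [607. 274.]
[ 276  267   84  121 7228] [318. 323.]
[168 332  66  16 511] [200. 339.]
[114 355  26  16 207] [126. 361.]
[119 354  47  31 468] [141. 369.]
[194 354  28  12 238] [207. 358.]
[271 393  46  47 513] [297. 413.]
[ 53 396  32  27 235] [ 70. 410.]
[612 400  28  36 489] [629. 418.]
[343 418  26  18 299] [357. 427.]
[  9 429  34  27 203] [ 25. 444.]
[174 431  36  49 773] [194. 459.]
[430 457  27  23 270] [441. 471.]
```

Scaled: 282 mm / 1000 = 0.282, -52 mm / 1000 = -0.052, -0.8 rad / 2 = -0.4.

Call:
{"op": "apply_moves", "data": {"series": [[-0.052, 0.282, 0, -0.08, 0.2], [-0.052, 0.282, 0, -0.16, 0.2], [-0.052, 0.282, 0, -0.24, 0.2], [-0.052, 0.282, 0, -0.32, 0.2], [-0.052, 0.282, 0, -0.4, 0.2]]}}

```text
t: 24.65
eef_pos: [637.2, -84.6, 128.5]
ee_rot: [0.235, -3.128, -0.003]
contact_force: [-0.7, -1.0, -1.7]
grip_width: 29.4
gripper_force: 49.7
```

Call:
{"op": "apply_moves", "data": {"series": [[0, 0, 0, 0, 0.2], [0, 0, 0, 0, 0.2], [0, 0, 0, 0, 0.2], [0, 0, 0, 0, 0.2], [0, 0, 0, 0, 0.2]]}}

```text
t: 25.28
eef_pos: [636.9, -88.0, 132.3]
ee_rot: [-0.222, 3.134, -0.0]
contact_force: [0.4, 0.3, -1.1]
grip_width: 28.8
gripper_force: 49.7
```

```bash
python3 plan.py 635 -86 12 1.715
```

```text
t 25.27 pos [636.9 -88.  132.3] yaw 1.712 q [-0.29  0.31  1.74 -0.    1.09 -2.01] grip 28.8 49.7
shift [  1.6   2.2 120.3] turn -0.003 tilt [-0. -0. -1.]
```

Scaled: 120 mm / 1000 = 0.12, 113 mm / 1000 = 0.113.

Call:
{"op": "apply_moves", "data": {"series": [[0.002, 0.002, 0.05, 0, 0.2], [0.002, 0.002, 0.09, 0, 0.2], [0.002, 0.002, 0.113, 0, 0.2], [0.002, 0.002, 0.12, 0, 0.2], [0.002, 0.002, 0.12, 0, 0.2]]}}

```text
t: 25.9
eef_pos: [636.0, -86.0, 13.3]
ee_rot: [-0.224, 3.131, -0.001]
contact_force: [0.8, -0.4, -1.1]
grip_width: 29.2
gripper_force: 49.8
```

Scaled: 1 mm / 1000 = 0.001.

Call:
{"op": "apply_moves", "data": {"series": [[0, 0, 0, 0, 0.2], [0, 0, 0.001, 0, 0.5], [0, 0, 0.001, 0, 0.5], [0, 0, 0.001, 0, 0.5], [0, 0, 0, 0, 0.5]]}}

```text
t: 26.52
eef_pos: [634.9, -85.6, 12.1]
ee_rot: [0.224, -3.134, -0.0]
contact_force: [-0.4, -0.2, 0.4]
grip_width: 43.0
gripper_force: 0.0
```

Scaled: -150 mm / 1000 = -0.15, -130 mm / 1000 = -0.13.

Call:
{"op": "apply_moves", "data": {"series": [[0, 0, -0.03, 0, 0.5], [0, 0, -0.08, 0, 0.5], [0, 0, -0.13, 0, 0.5], [0, 0, -0.15, 0, 0.5], [0, 0, -0.15, 0, 0.5]]}}

```text
t: 27.15
eef_pos: [635.7, -85.9, 163.6]
ee_rot: [-0.224, 3.131, -0.002]
contact_force: [-0.3, 0.8, -0.8]
grip_width: 43.0
gripper_force: 0.0
```

Run:
```python
from det import *
f=snap('wrist','w13');plan(635,-86,160,1.715)
print('pred gland in drawer',proj(f,[635,-86,25]), 'stock y',proj(f,[700,-70,25]))
for a,c,_ in blobs(f,(15,120,60),(32,255,255),200): print(a,c.round(),ray(f,*c,25).round())
s=snap('scene','s9');print('scene pred',proj(s,[635,-86,25]).round())
for a,c,_ in blobs(s,(18,140,80),(32,255,255),40): print('sc',a,c.round(),ray(s,*c,25).round())
```

```text
t 27.2 pos [634.5 -85.5 161.2] yaw 1.713 q [-0.29  0.27  1.72 -0.    1.14 -2.01] grip 42.5 0.0
shift [-0.4 -0.5  1.2] turn -0.002 tilt [ 0.001  0.    -1.   ]
pred gland in drawer [319.03729081 218.11320154] stock y [327.16228511 296.90877797]
[ 298  191   40   51 1353] [318. 215.] [633. -87.  25.]
[ 340  253   40   92 2265] [358. 293.] [693. -46.  25.]
[ 301  289   39   53 1478] [320. 314.] [716. -74.  25.]
[ 266  291   30   54 1154] [281. 314.] [ 721. -106.   25.]
scene pred [310. 291.]
sc [487  46  17  18 274] [495.  54.] [438. 723.  25.]
sc [304 286  15  17 194] [311. 294.] [640. -89.  25.]
sc [329 289  38  47 641] [346. 310.] [711. -63.  25.]
sc [  86  365   93   81 1408] [137. 412.] [ 612. -467.   25.]
```

All four are in their drawers: the gland is upright at (634,-87) and the gripper is clear. Handing in.

```bash
python3 -c "
from workcell import arm
print(arm.sign_off())"
```

```text
the job is handed in; nothing more can be done
None
```

I put all four pieces into their matching drawers and handed the job in at about 27 s; sign-off gave no verdict, and the pulley and reel were left alone (I didn't re-measure them).

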